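# Dump the spent vial with the latched tipping bucket

## Robot

A 6-joint arm with a two-finger parallel gripper is mounted at the origin on a cart in front of the work surface, level with it; the furniture and walls round the work are solid. World frame = base frame: x ahead of the robot, y to its left, z up, the work surface at z = 0. Lengths are in mm, angles in rad, forces in N, time in s.
With the tool pointing down it reaches from about 275 to 750 mm from the base axis. Payload 10.2 kg.
Tool frame: the origin (TCP) lies between the finger pads; the fingertips stand 11 mm ahead of it and the grasp point (between the pads) lies 8 mm behind it; z points along the fingers, y is the line along which they close (so a half turn about z gives the same grasp; the last joint's range is limited). The gripper opens to 85 mm and grips with 20 to 120 N. Pads are 22 mm wide; open, the fingers measure 114 mm over their backs; the gripper's body (76 mm by 85 mm) begins 54 mm behind the grasp point. The pads swing forward as they close: fully open they stand 13 mm farther back than shut.
Start: joints at [-1.548, 0.313, 1.498, -0, 1.331, -0.223], TCP at [127.736, -509.23, 242.294] pointing down, gripper open.
Joint ranges: [-2.94, 2.94], [-0.97, 2.17], [0.19, 2.56], [-1.23, 4.37], [0.02, 3.11], [-2.88, 2.88]. Speed limits (rad/s): [2.39, 2.39, 3.01, 3.14, 3.14, 3.14].

## Interface

Orientations are given as a unit quaternion [w, x, y, z].
In Python, from rig import sense, eyes, finish_job gives the robot as it stands.
- The arm moves only by the shell command python3 -m jog 'ROWS' [FORCE]. ROWS is JSON, a list of rows, each a list of 7 numbers: the shift along the tool's x, y, z in m, then the turn, a rotation vector about the tool's x, y, z in rad, then the finger opening in m, from 0 to 0.0854. In form: [[dx, dy, dz, rx, ry, rz, gripper], ...]. A call has 1 to 5 rows; each row shifts and turns the commanded pose from where the row before left it, along the tool's axes as they then stand; what a row does not reach is not made up. A row lasts 1/10 s, in which the tool goes at most 50 mm and 8.59 degrees, less where a joint would pass 70% of its speed; a pose out of reach is approached as far as the arm can. A call is refused whole if a number of a shift passes 0.05 or a number of a turn 0.15, either way. A call with a gripper value outside its range is refused whole. The fingers move at their own pace and stop on an object; FORCE is the grip in N (left out, the last holds). Time passes only in rows, so rows that do not move let the fingers close. It gives the time, the measured TCP pose, the force, the opening and the grip force at its end, in the units of the state.
- sense(): the state, without advancing time (a new reading comes with each control period).
- eyes.capture(name): name is "side" or "top" or "wrist"; returns the picture (480x640x3 uint8, red, green, blue); there is no depth.
- eyes.calibration(name): a dict with "fx", "fy", "cx", "cy" (pixels), "dist" ([k1, k2, p1, p2, k3] as OpenCV has them; the pictures are not rectified), "cam_to_world" (4x4, takes a point from camera to world coordinates); the wrist camera has in their place "mount" (4x4, takes a point from camera to tool coordinates, whose origin is the TCP and whose axes are the flange's). Camera axes: x right, y down, z forward; pixel columns grow to the right and rows downward; lengths in mm; the calibration is good to about 2 mm. A picture is of the moment at which its call begins: read the wrist's pose just before it. calibration takes no time and is no camera call.
- finish_job(): hands the job in; it is judged then, once.
The state is a dict: "time_s": time; "joints": joint angles; "dq": joint speeds; "tau": joint torques, N m; "eef_pos": TCP position; "ee_rot": TCP orientation; "force": force on the tool from outside, world axes, zero at the start; "wrist_torque": the same for the moment, N m; "grip_width": opening from 0.0 (shut) to 1.0 (fully open); "grip_force": force on a finger pad.
Only numpy, scipy, OpenCV 4.12 (cv2) and the standard library are available. Lean on these libraries where they do the work, as an engineer would, in place of code of your own. Each camera call takes 0.05 s, during which the arm holds its last target. There are 200 camera calls.

## Task

Two identical small tipping stands are on the desk; one of them has a spent glass vial standing in its bucket. Without touching the vial, press that stand's side paddle down past the latch as far as it will go and hold it there a moment so that the vial drops into the steel tray below, then let the bucket swing fully home. Leave the other, empty bucket alone.

Things in the scene. Friction and masses are not known exactly. Their poses are not given: they have to be found in the camera images.
- tipper: Stand that holds the vial: grey base 250 x 150 x 8 mm, bolted down, 165 mm tall. Origin: on the desk below the hinge; z up, own x = dumping direction. Hinge shaft along own y, 110 mm up. Bucket (front open, walls 40 mm, floor 119 mm up) at x -71 to 15, y -36 to 36 mm. Tipped, it rises to 195 mm over x 0 to 45 mm: keep the gripper's body on the paddle's side (-y) of it.
- paddle (a point): Point on the rubber top of the paddle, where to press straight down with closed fingertips. At rest at x 47, y -130, z 155 mm from the stand's origin; turns with the shaft. Plate 105 mm long from the shaft outward, 42 mm wide (along y). It slopes up along +x at 40 degrees at rest, down at 35 when fully pressed; over x 47 mm its top is then 83 mm above the desk (wide tips stop up to 20 mm higher).
- tray (a point): Centre of the inner floor of this stand's steel catch tray, 11 mm above the desk, at x 55, y 0 mm from the stand's origin. Inside 144 mm (along the stand's x) by 90 mm, rim 53 mm above the desk. It lies below the bucket's open front.
- bucket (a joint): Hinge of the bucket with the vial, rad: 0 = level, home; grows as the paddle goes down; 1.31 = fully tipped (75 degrees), solid stop. A spring always pulls it home; a sprung roller latch adds resistance in the first 0.6 rad or so. Pressing takes about 4 to 14 N, more at the stop. Released, it swings home by itself from any angle.
- vial: The spent glass vial, 16 mm in diameter, 38 mm tall, standing upright in the bucket of this stand. Origin: centre of its underside, z along its axis.
- spare_bucket (a joint): Hinge of the bucket of the other, identical but empty stand, about 0.3 to 0.5 m to the left or right of the first; rad, 0 = home. To be left alone.

How it is judged (in metres and radians):
On the way, in this order (a step that is already met when the one before it is completed fails the run):
1. the bucket with the vial is pushed past its latch, to its stop (over 1.15 rad) (value of joint bucket above 1.15 rad), for 0.2 s.
2. the bucket has swung back home (under 0.08 rad) (value of joint bucket below 0.08 rad), for 0.2 s.
At the end, for the whole second after the job is handed in: The vial lies at rest (under 0.05 m/s) inside the steel catch tray of its stand, below the rim (origin under 55 mm above the desk); its bucket is home (under 0.08 rad) and so is the other bucket (under 0.08 rad) (value of joint each of bucket, spare_bucket below 0.08 rad and x of vial in the frame of tipper between -0.02 and 0.13 m and y of vial in the frame of tipper between -0.048 and 0.048 m and z of vial in the frame of tipper below 0.055 m and linear speed of vial below 0.05 m/s); the robot touches nothing.
It fails at once if the robot touches the vial (contact force between any of the fingers, the arm and vial above 0.3 N).
It fails at once if the other, empty bucket is tipped (over 0.15 rad) (value of joint spare_bucket above 0.15 rad).
It also fails if it takes over 32 s, if anything falls off the work surface, if the arm or the gripper's body presses on something with over 40 N, if the wrist force passes 120 N, or if a joint passes its speed limit or range.

## Working session

There is one attempt and no reset: what is moved stays moved. The work goes in short steps, Python scripts to look and compute and a shell command to move; the robot and the scene stay as the last step left them, time stands still between calls to the robot, and variables do not carry over. Pictures are saved under pics/ and viewed, at most 10 in all, crops included, and the job is handed in when it is done.

```bash
mkdir -p pics; python3 - <<'E'
from rig import sense, eyes
import cv2, numpy as np
s=sense(); print(s['time_s'],s['eef_pos'],s['ee_rot'],s['force'])
for n in ('side','top'):
    cv2.imwrite(f'pics/{n}0.png',eyes.capture(n)[:,:,::-1]); c=eyes.calibration(n); print(n,{k:(np.round(v,3).tolist()) for k,v in c.items()})
E
```

```text
0.0 [ 127.72105234 -508.97487932  241.74558297] [-6.33381667e-04  9.92457679e-01  1.22586108e-01  3.65867265e-05] [0.61291017 0.15287233 0.06145173]
side {'fx': 582.463, 'fy': 582.463, 'cx': 323.354, 'cy': 231.458, 'dist': [0.022, 0.0, 0.0, 0.0, 0.0], 'cam_to_world': [[-0.999, -0.022, 0.033, 472.678], [-0.04, 0.638, -0.769, 1076.847], [-0.004, -0.77, -0.639, 973.184], [0.0, 0.0, 0.0, 1.0]]}
top {'fx': 441.574, 'fy': 441.574, 'cx': 318.637, 'cy': 240.428, 'dist': [-0.038, 0.0, 0.0, 0.0, 0.0], 'cam_to_world': [[-0.017, -0.995, 0.098, 442.117], [-1.0, 0.019, 0.019, 33.529], [-0.021, -0.097, -0.995, 1062.796], [0.0, 0.0, 0.0, 1.0]]}
```

View pics/top0.png

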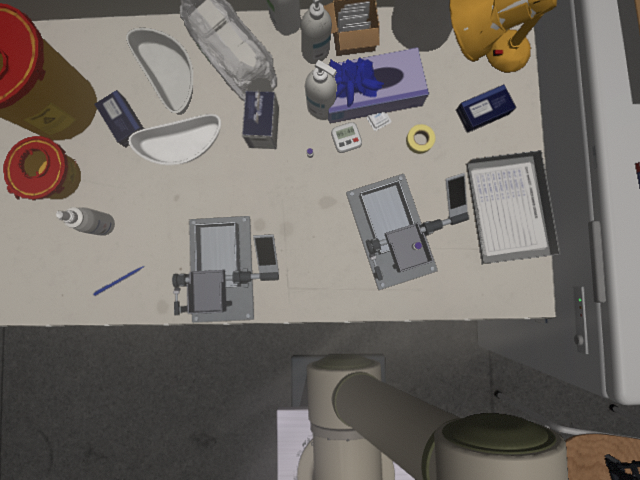

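View pics/side0.png

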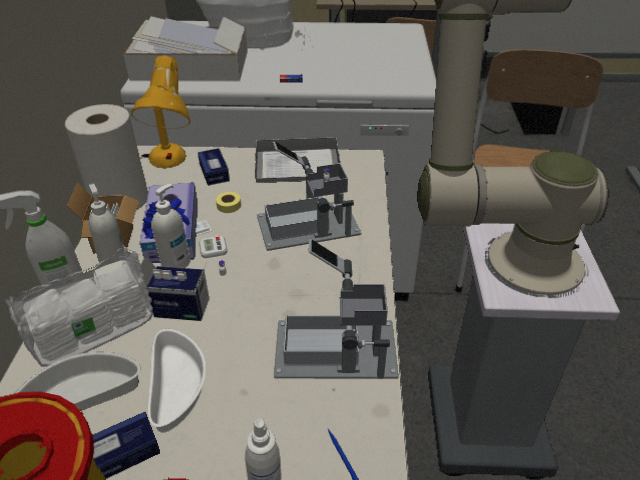

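The stand on the right in the top view holds the vial, seen at (418,245) in the top picture and (326,173) in the side one. Its base corners in the top picture are near (347,190), (405,174), (437,272) and (379,289), and its paddle is near (458,198). The empty stand is on the left. I'll enlarge both views.

```bash
python3 - <<'E'
import cv2
a=cv2.imread('pics/top0.png')[165:300,335:485]; b=cv2.imread('pics/side0.png')[130:250,250:370]
cv2.imwrite('pics/tc.png',cv2.resize(a,None,fx=4.4,fy=4.4,interpolation=cv2.INTER_CUBIC))
cv2.imwrite('pics/sc.png',cv2.resize(b,None,fx=5,fy=5,interpolation=cv2.INTER_CUBIC))
E
```

```text
(no output)
```

View pics/tc.png

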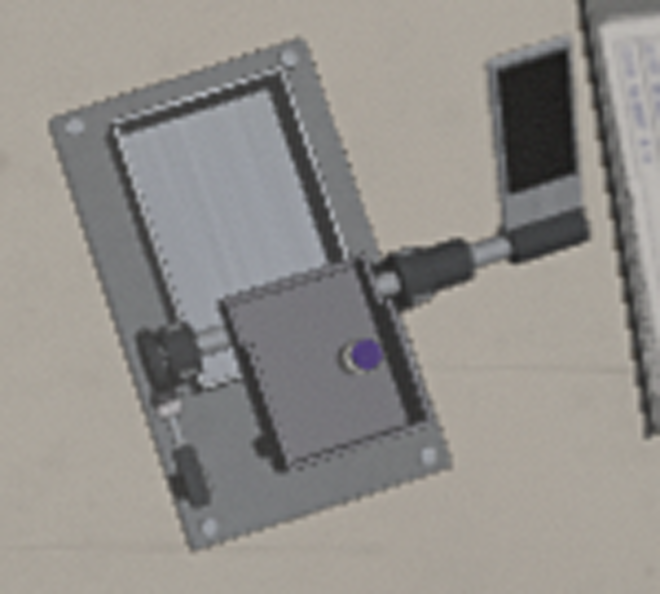

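View pics/sc.png

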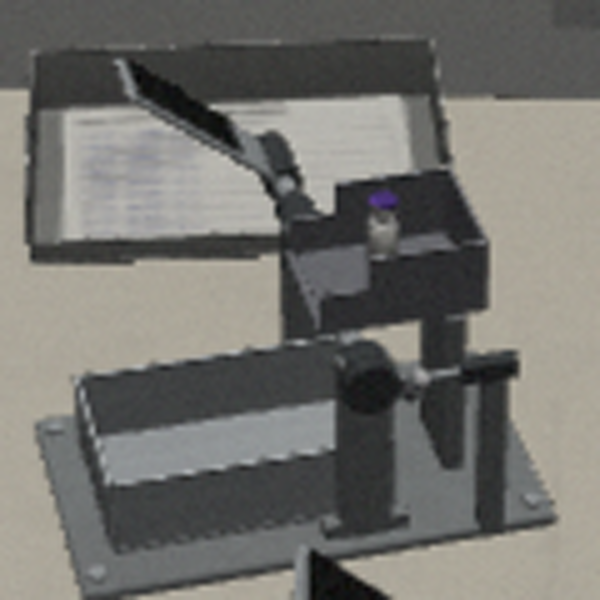

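```bash
cat > h.py <<'E'
from rig import eyes
import cv2, numpy as np
def ray(n,p):
    c=eyes.calibration(n); K=np.array([[c['fx'],0,c['cx']],[0,c['fy'],c['cy']],[0,0,1]]); T=np.array(c['cam_to_world'])
    u=cv2.undistortPoints(np.array([[p]],float),K,np.array(c['dist']))[0,0]
    d=T[:3,:3]@[u[0],u[1],1]; return T[:3,3],d/np.linalg.norm(d)
def atz(n,p,z):
    o,d=ray(n,p); return o+d*(z-o[2])/d[2]
def proj(n,P):
    c=eyes.calibration(n); K=np.array([[c['fx'],0,c['cx']],[0,c['fy'],c['cy']],[0,0,1]]); T=np.linalg.inv(np.array(c['cam_to_world']))
    return cv2.projectPoints(np.array(P,float).reshape(-1,3),cv2.Rodrigues(T[:3,:3])[0],T[:3,3],K,np.array(c['dist']))[0][:,0]
E
python3 - <<'E'
from h import *
t=lambda x,y:(x/4.4+335-.4,y/4.4+165-.4)
s=lambda x,y:(x/5+250-.4,y/5+130-.4)
np.set_printoptions(precision=1,suppress=True)
A=np.array([atz('top',t(*p),8) for p in [(50,122),(302,40),(451,465),(193,551)]]); print(A)
B=np.array([atz('side',s(*p),8) for p in [(37,418),(557,517)]]); print('side',B)
print('len',[np.linalg.norm(A[i]-A[(i+1)%4]) for i in range(4)])
ex=(A[0]+A[1]-A[2]-A[3]);ex/=np.linalg.norm(ex); yaw=np.arctan2(ex[1],ex[0]); print('yaw',yaw, 'ctr',A.mean(0))
ey=np.array([-ex[1],ex[0],0])
pad=atz('top',t(538,124),155); print('paddle@155',pad)
print('origin from paddle', pad-47*ex+130*ey)
from scipy.optimize import least_squares
def tri(a,b):
    (o1,d1),(o2,d2)=ray('top',a),ray('side',b)
    k=np.linalg.lstsq(np.c_[d1,-d2],o2-o1,rcond=None)[0]; return (o1+k[0]*d1+o2+k[1]*d2)/2, np.linalg.norm(o1+k[0]*d1-o2-k[1]*d2)
print('tri paddle',tri(t(538,124),s(185,106)))
print('vial cap',tri(t(366,354),s(383,200)))
# tray inner floor near-right corner / front corners, rim z53 : inner far corners
for p in [(115,128),(283,78)]: print('rim',atz('top',t(*p),53))
E
```

```text
[[ 661.4  -14.7    8. ]
 [ 704.7 -155.     8. ]
 [ 468.9 -227.1    8. ]
 [ 425.2  -86.4    8. ]]
side [[ 704.4 -156.1    8. ]
 [ 424.9  -82.4    8. ]]
len [np.float64(146.82082950961214), np.float64(246.61437003476513), np.float64(147.35181007501006), np.float64(246.87148040045412)]
yaw 0.2956979264558141 ctr [ 565.1 -120.8    8. ]
paddle@155 [ 625.4 -238.9  155. ]
origin from paddle [ 542.6 -128.2  155. ]
tri paddle (array([ 625.3, -239.1,  154.4]), np.float64(0.4153733549046064))
vial cap (array([ 517.6, -153.3,  154.6]), np.float64(0.37035962111880544))
rim [648.2 -46.8  53. ]
rim [ 673.2 -136.1   53. ]
```

The base measures 247 x 147 mm, and the triangulated paddle height is 154.4 mm against the given 155, so the measurements hold. The stand's yaw is 0.296 and its paddle is at (625,-239,155). The tool yaw of 0.246 is nearly aligned with it. I'll move above the paddle and close the fingers on the way.

```bash
python3 -m jog '[[0.036,-0.009,0,0,0,0,0],[0.036,-0.009,0,0,0,0,0],[0.036,-0.009,0,0,0,0,0],[0.036,-0.009,0,0,0,0,0],[0.036,-0.009,0,0,0,0,0]]' 40
python3 -m jog '[[0.036,-0.009,0,0,0,0,0],[0.036,-0.009,0,0,0,0,0],[0.036,-0.009,0,0,0,0,0],[0.036,-0.009,0,0,0,0,0],[0.036,-0.009,0,0,0,0,0]]'
python3 -m jog '[[0.036,-0.009,0,0,0,0,0],[0.036,-0.009,0,0,0,0,0],[0.036,-0.009,0,0,0,0,0],[0.036,-0.009,0,0,0,0,0],[0,0,0,0,0,-0.05,0]]'
python3 -m jog '[[0,0,0,0,0,0,0],[0,0,0,0,0,0,0]]'
python3 - <<'E'
from rig import sense
import numpy as np
from scipy.spatial.transform import Rotation as R
s=sense(); q=s['ee_rot']; r=R.from_quat([*q[1:],q[0]]); print(s['eef_pos'],np.round(r.as_matrix(),3).tolist(),r.inv().apply(np.array([625.3,-239,155])-s['eef_pos']))
E
```

```text
time_s: 0.6
eef_pos: [292.5, -420.8, 242.1]
ee_rot: [-0.0, 0.992, 0.123, -0.0]
force: [-0.9, -0.3, -0.3]
grip_width: 0.143
grip_force: 0.0
time_s: 1.1
eef_pos: [456.2, -333.3, 242.0]
ee_rot: [-0.0, 0.992, 0.123, -0.0]
force: [0.2, -0.7, -0.7]
grip_width: -0.001
grip_force: 0.0
time_s: 1.6
eef_pos: [588.5, -261.7, 241.0]
ee_rot: [-0.001, 0.989, 0.15, -0.0]
force: [-1.0, -0.5, 0.0]
grip_width: -0.001
grip_force: 0.0
time_s: 1.8
eef_pos: [585.6, -264.6, 242.0]
ee_rot: [-0.0, 0.989, 0.147, -0.0]
force: [-0.1, -0.3, 0.1]
grip_width: -0.001
grip_force: 0.0
[ 585.5617968  -264.59328206  241.97615735] [[0.957, 0.29, -0.001], [0.29, -0.957, 0.0], [-0.001, -0.001, -1.0]] [ 45.49887719 -12.92519333  86.95852104]
```

```bash
python3 -m jog '[[0.023,-0.006,0.0,0,0,0,0],[0.0225,-0.007,0.0,0,0,0,0],[0,0,0.03,0,0,0,0],[0,0,0.025,0,0,0,0],[0,0,0,0,0,0,0]]'
python3 -m jog '[[0,0,0,0,0,0,0]]'
python3 - <<'E'
from rig import sense,eyes
import cv2,numpy as np
print(sense()['eef_pos'])
b=eyes.capture('side')[120:260,240:400,::-1]; a=eyes.capture('top')[130:270,380:540,::-1]
cv2.imwrite('pics/c1.png',cv2.resize(np.hstack([b,a]),None,fx=2.5,fy=2.5,interpolation=cv2.INTER_CUBIC))
E
```

```text
time_s: 2.3
eef_pos: [624.0, -238.5, 183.8]
ee_rot: [-0.002, 0.989, 0.146, -0.003]
force: [-0.1, -0.0, -0.2]
grip_width: -0.002
grip_force: 0.0
time_s: 2.4
eef_pos: [625.4, -239.3, 188.3]
ee_rot: [0.0, 0.989, 0.147, 0.0]
force: [0.0, 0.3, 1.6]
grip_width: -0.0
grip_force: 0.0
[ 625.44096676 -239.30730462  188.26612338]
```

View pics/c1.png

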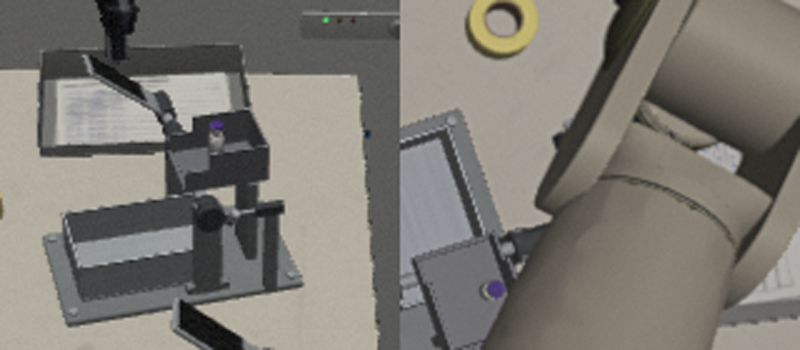

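The closed fingertips, at (118,55) in the left half, are just above the paddle's middle at (112,78). The vial still stands in the bucket and the arm is clear. Now I'll press down slowly.

```bash
python3 -m jog '[[0,0,0.01,0,0,0,0],[0,0,0.01,0,0,0,0],[0,0,0.01,0,0,0,0],[0,0,0.01,0,0,0,0]]'
python3 -m jog '[[0,0,0.01,0,0,0,0],[0,0,0.01,0,0,0,0],[0,0,0.01,0,0,0,0]]'
```

```text
time_s: 2.9
eef_pos: [626.5, -238.9, 148.1]
ee_rot: [0.001, 0.989, 0.147, 0.002]
force: [2.0, 1.0, 9.0]
grip_width: -0.001
grip_force: 3.4
time_s: 3.2
eef_pos: [627.2, -238.7, 118.4]
ee_rot: [0.001, 0.989, 0.147, 0.003]
force: [3.4, 2.3, 11.0]
grip_width: 0.001
grip_force: 5.3
```

```bash
python3 -m jog '[[0,0,0.005,0,0,0,0],[0,0,0.005,0,0,0,0]]'
python3 -m jog '[[0,0,0.003,0,0,0,0],[0,0,0,0,0,0,0]]'
```

```text
time_s: 3.4
eef_pos: [626.1, -239.0, 108.3]
ee_rot: [0.001, 0.989, 0.147, 0.001]
force: [-2.7, 0.1, 11.8]
grip_width: -0.002
grip_force: 4.7
time_s: 3.6
eef_pos: [625.9, -239.1, 105.1]
ee_rot: [0.001, 0.989, 0.147, 0.001]
force: [-0.4, 0.1, 10.6]
grip_width: 0.0
grip_force: 4.2
```

```bash
python3 -m jog '[[0,0,0.003,0,0,0,0],[0,0,0,0,0,0,0]]'
python3 -m jog '[[0,0,0.002,0,0,0,0],[0,0,0,0,0,0,0]]'
```

```text
time_s: 3.8
eef_pos: [626.1, -239.2, 102.4]
ee_rot: [0.001, 0.989, 0.147, 0.001]
force: [-1.0, 0.5, 10.6]
grip_width: 0.002
grip_force: 4.2
time_s: 4.0
eef_pos: [626.2, -239.2, 100.5]
ee_rot: [0.001, 0.989, 0.147, 0.001]
force: [-1.6, -0.6, 10.1]
grip_width: 0.002
grip_force: 4.2
```

```bash
python3 -m jog '[[0,0,0.002,0,0,0,0],[0,0,0,0,0,0,0]]'
python3 -m jog '[[0,0,0.002,0,0,0,0],[0,0,0,0,0,0,0]]'
python3 - <<'E'
from rig import sense,eyes
import cv2,numpy as np
b=eyes.capture('side')[110:270,240:400,::-1]
cv2.imwrite('pics/c2.png',cv2.resize(b,None,fx=3.7,fy=3.7,interpolation=cv2.INTER_CUBIC))
E
```

```text
time_s: 4.2
eef_pos: [626.3, -239.3, 98.6]
ee_rot: [0.001, 0.989, 0.147, 0.001]
force: [0.4, -0.2, 10.8]
grip_width: 0.001
grip_force: 4.2
time_s: 4.4
eef_pos: [626.6, -239.2, 97.2]
ee_rot: [0.001, 0.989, 0.147, 0.002]
force: [0.7, -0.6, 11.5]
grip_width: -0.002
grip_force: 4.8
```

View pics/c2.png

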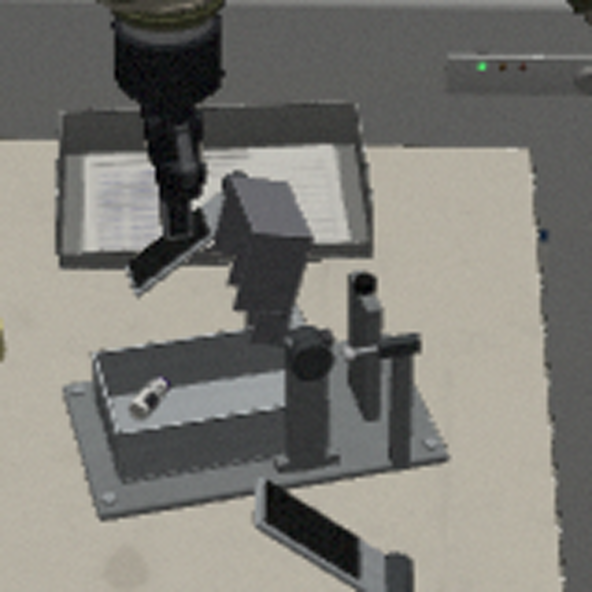

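The vial lies in the tray, at (150,397) in the crop, and the bucket is tipped. I'll press on until the stop shows in the force, and hold there.

```bash
python3 -m jog '[[0,0,0.002,0,0,0,0],[0,0,0,0,0,0,0]]'
python3 -m jog '[[0,0,0.002,0,0,0,0],[0,0,0,0,0,0,0]]'
```

```text
time_s: 4.65
eef_pos: [627.2, -239.2, 96.5]
ee_rot: [0.002, 0.989, 0.147, 0.003]
force: [-0.3, 1.5, 18.7]
grip_width: 0.004
grip_force: 7.6
time_s: 4.85
eef_pos: [627.9, -239.2, 95.6]
ee_rot: [0.002, 0.989, 0.147, 0.004]
force: [1.3, 3.0, 23.9]
grip_width: -0.0
grip_force: 10.1
```

The stop is reached: the force has doubled while the tool lags its command. I'll hold, then lift with the bucket following the fingers home.

```bash
python3 -m jog '[[0,0,0,0,0,0,0],[0,0,0,0,0,0,0],[0,0,0,0,0,0,0],[0,0,0,0,0,0,0],[0,0,0,0,0,0,0]]'
python3 -m jog '[[0,0,-0.01,0,0,0,0],[0,0,-0.015,0,0,0,0],[0,0,-0.015,0,0,0,0],[0,0,-0.015,0,0,0,0],[0,0,-0.015,0,0,0,0]]'
python3 -m jog '[[0,0,-0.02,0,0,0,0],[0,0,-0.03,0,0,0,0],[0,0,-0.03,0,0,0,0],[0,0,0,0,0,0,0],[0,0,0,0,0,0,0]]'
python3 -m jog '[[0,0,0,0,0,0,0],[0,0,0,0,0,0,0],[0,0,0,0,0,0,0],[0,0,0,0,0,0,0],[0,0,0,0,0,0,0]]'
python3 - <<'E'
from rig import sense,eyes
import cv2,numpy as np
b=eyes.capture('side')[110:350,240:410,::-1]
cv2.imwrite('pics/c3.png',cv2.resize(b,None,fx=2.5,fy=2.5,interpolation=cv2.INTER_CUBIC))
E
```

```text
time_s: 5.35
eef_pos: [627.9, -239.2, 95.6]
ee_rot: [0.002, 0.989, 0.147, 0.004]
force: [-0.2, 3.9, 24.1]
grip_width: -0.001
grip_force: 10.2
time_s: 5.85
eef_pos: [625.0, -238.7, 161.5]
ee_rot: [-0.0, 0.989, 0.147, -0.001]
force: [-2.6, -0.5, 1.4]
grip_width: 0.0
grip_force: 1.0
time_s: 6.35
eef_pos: [625.4, -238.7, 241.1]
ee_rot: [-0.0, 0.989, 0.147, -0.0]
force: [0.5, -0.0, -0.4]
grip_width: 0.004
grip_force: 0.0
time_s: 6.85
eef_pos: [625.6, -238.7, 241.1]
ee_rot: [-0.0, 0.989, 0.147, -0.0]
force: [-0.5, 0.1, -0.4]
grip_width: -0.002
grip_force: 0.0
```

View pics/c3.png

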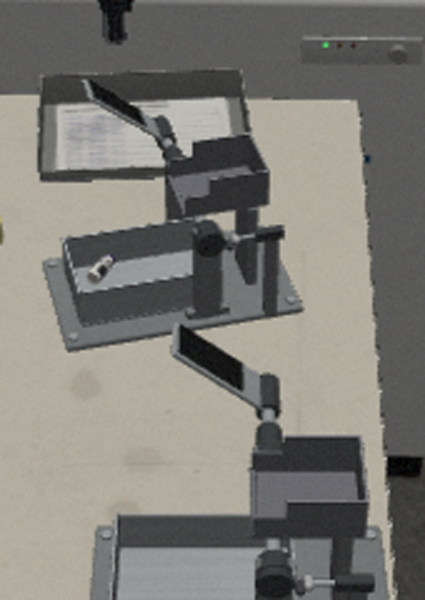

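The vial lies in the tray at (101,268). Its bucket is back home and level at (218,180), the other bucket is untouched, and the gripper is clear of everything.

```bash
python3 -c "
from rig import finish_job
print(finish_job())"
```

```text
the job is handed in; nothing more can be done
None
```

The job is handed in: I pressed the paddle to its stop and held it, the vial dropped into the steel tray, its bucket swung home, and the other stand was not touched; no verdict came back.

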